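# Hold the can crusher's key switch in its run position

## Task

Take the blue-headed key out of the grey key block and put it into the key switch (steel plate with a slot) on the green control box, working it down past the sticky pins until it is fully home with its head resting on the plate. Then turn it a quarter turn clockwise, seen from above, as far as its stop, and finish while still gripping the key and holding it turned: the switch springs back if let go. Leave the red key, the red stop button, the paint tin and the cup alone.

Things in the scene. Friction and masses are not known exactly. Their poses are not given: they have to be found in the camera images.
- bluekey_head (a point): The key to use, upright in one of the key block's two slots (which one varies). Point: centre of its flat blue plastic head, 30 (its x) x 10 (y, thickness to grip across) x 48 mm (z, up). The head's underside is 24 mm below this point and rests on the block's top; the key's tip is 52 mm below. Both edges alike: the key fits either way round. About 60 g
- bluekey_tip (a point): Lower end of the blue key, on its axis; same axes. From the tip up: a flat steel bit 18 (x) x 6 (y) x 15 mm (z) with rounded lower edge, a round neck 6 mm thick and 13 mm long, then the head
- redkey_head (a point): Centre of the head of the second key, same shape with a red head, upright in the other slot: leave it alone
- keyblock: Fixed grey plastic block, 60 (x) x 180 (y) x 40 mm high, origin at the centre of its underside; two upright slots 21 (x) x 9 (y) mm, 32 mm deep, at y = -50 and +50 mm of it, one key in each with the wide side of its head along the block's x
- lock (a point): Key switch: centre of the slot's mouth, on top of the 44 mm square steel plate (2 mm proud of the box). z up. At rest the slot is 20 mm long along this x and 8 mm wide along y. The key is fully home 28 mm deep, its head resting on the plate; it is blocked from turning until about 25 mm deep, and once turned it cannot be pulled out
- rotor (a joint): Angle of the lock's rotor: 0 at rest, grows as the key turns clockwise seen from above, up to a stop at 1.57 rad. A spring turns it back with about 0.04 N m at rest, 0.13 N m at the stop. The key has play in it: the head must turn some 0.1 to 0.2 rad more than the rotor
- stop (a joint): Travel of the red stop button (36 mm across, about 35 mm high) on the yellow panel of the control box, at x 35, y 65 mm of the box: 0 when out, 0.006 m when pressed. Leave alone
- tin_mid (a point): Middle of a blue paint tin, 84 mm across, 110 mm high, standing on the table: leave it alone
- cup_mid (a point): Middle of a white mixing cup, 80 mm across, 90 mm high, standing on the table: leave it alone
- console: Fixed green control box, 170 (x) x 230 (y) x 90 mm high, origin at the centre of its underside; axes as those of the lock, which is at x -25, y -45 mm. In the lock four sprung pins narrow the 20 mm slot to 15 mm at 13 to 25 mm depth: pushing the key past them takes up to about 15 N, and a few degrees of to-and-fro turning helps
Mind the look-alikes: they are no part of the job. Of the things shaped like the part that bears bluekey_head, the blue one is meant. Of the things shaped like the keyblock, the grey one is meant.

How it is judged:
On the way, in this order (a step that is already met when the one before it is completed fails the run):
1. the blue key is lifted right out of the key block by the gripper (z of bluekey_tip in the frame of keyblock above 0.045 m and contact force between bluekey and the fingers above 1 N), for 0.1 s.
2. the blue key is fully home in the key switch, not yet turned (z of bluekey_tip in the frame of lock below -0.0255 m and horizontal distance between bluekey_tip and lock below 0.004 m and value of joint rotor below 0.5 rad), for 0.1 s.
At the end, for the whole second after the job is handed in: The rotor is held at 1.31 rad (75 degrees) or more and is still, with the blue key at least 24.5 mm deep in the lock, within 5 mm of its axis, upright within 0.15 rad, and gripped by the fingers, which alone hold it against the spring (value of joint rotor above 1.31 rad and velocity of joint rotor below 0.2 rad/s and z of bluekey_tip in the frame of lock below -0.0245 m and horizontal distance between bluekey_tip and lock below 0.005 m and angle between bluekey_tip's own z axis and vertical below 0.15 rad and contact force between bluekey and the fingers above 2 N); the arm keeps its last pose, push and grip.
It fails at once if the red key is pulled up or moved (distance of redkey_head from where it was at the start of the episode above 0.02 m).
It fails at once if the stop button is pressed (value of joint stop above 0.003 m).
It fails at once if the paint tin is moved (distance of tin_mid from where it was at the start of the episode above 0.02 m).
It fails at once if the cup is moved (distance of cup_mid from where it was at the start of the episode above 0.02 m).
It also fails if it takes over 48 s, if anything falls off the work surface, if the arm or the gripper's body presses on something with over 40 N, if the wrist force passes 120 N, or if a joint passes its speed limit or range.

## Robot

A 7-joint arm with a two-finger parallel gripper is mounted at the origin on the work surface. World frame = base frame: x ahead of the robot, y to its left, z up, the work surface at z = 0. Lengths are in m, angles in rad, forces in N, time in s.
With the tool pointing down it reaches from about 0.425 to 0.925 m from the base axis. Payload 6.8 kg.
Tool frame: the origin (TCP) lies at the very end of the fingers, on their centre line; the grasp point (between the pads) lies bot.grip_point_offset behind it (bot.grip_point_offset is the distance from the TCP to the grasp point, in m); z points along the fingers, y is the line along which they close (so a half turn about z gives the same grasp; the last joint's range is limited). The gripper opens to 85 mm and grips with 20 to 120 N. Pads are 22 mm wide; open, the fingers measure 114 mm over their backs; the gripper's body (76 mm by 85 mm) begins 54 mm behind the grasp point. The pads swing forward as they close: fully open they stand 13 mm farther back than shut.
Start: joints at [-1.446, 0.477, 0.022, 1.555, -0.011, 1.109, -0.083], TCP at [0.156, 0.657, 0.231] pointing down, gripper open.
Joint ranges: [-2.96, 2.96], [-0.34, 2.1], [-1.41, 1.46], [0.24, 2.44], [-1.37, 4.51], [0.17, 1.92], [-2.96, 2.96]. Speed limits (rad/s): [2.39, 2.39, 3.14, 3.14, 3.14, 3.14, 3.14].

## Interface

Orientations are given as a unit quaternion [w, x, y, z].
In Python, from station import bot, imaging gives the robot as it stands. The module is installed in compiled form; this text tells all that it offers.
- The arm moves only by the tool carry_out, never from a script. Its argument "targets" is one flat list of numbers, 5 for each row, row after row: the closure in counts, from 0 (fully open) to 255 (shut), then the shift along the world's x, y, z in mm, then the turn about the world's z in degrees. A call has 1 to 20 rows; each row shifts and turns the commanded pose from where the row before left it; what a row does not reach is not made up. A row lasts 1/10 s, in which the tool goes at most 50 mm and 8.59 degrees, less where a joint would pass 70% of its speed; a pose out of reach is approached as far as the arm can. A call is refused whole if a number of a shift passes 50 or a number of a turn 8.59, either way. A call with a gripper value outside its range is refused whole. The fingers move at their own pace and stop on an object; "newtons" is the grip in N (left out, the last holds). Time passes only in rows, so rows that do not move let the fingers close. It gives the time, the measured TCP pose, the force, the opening and the grip force at its end, in the units of the state.
- bot.get_obs(): the state, without advancing time (a new reading comes with each control period).
- imaging.read_camera(name): name is "scene" or "top"; returns a dict with "frame" (400x640x3 uint8, red, green, blue), "fov_y" (degrees; the focal length in pixels is half the picture's height over the tangent of half this angle, whatever the lens; pixels are square), "cx", "cy" (the principal point, pixels), "k1" (the pictures are not rectified: a ray, as slopes to the right and down, at radius r is drawn at 1 + k1 r^2 times it, then the intrinsics apply), "pose" (4x4, takes a point from camera to world coordinates). Camera axes: x right, y up, looking along -z (the intrinsics and any distortion apply to the point x, -y, -z); pixel columns grow to the right and rows downward; lengths in m; the calibration is good to about 2 mm. A picture is of the moment at which its call begins. There is no depth.
- bot.hand_in(): hands the job in; it is judged then, once.
The state is a dict: "t": time; "q": joint angles; "joint_vel": joint speeds; "joint_torque": joint torques, N m; "eef_pos": TCP position; "tool_rot": TCP orientation; "contact_force": force on the tool from outside, world axes, zero at the start; "torque": the same for the moment, N m; "gripper_width": opening from 0.0 (shut) to 1.0 (fully open); "grasp_force": force on a finger pad.
Only numpy, scipy, OpenCV 4.12 (cv2) and the standard library are available. Lean on these libraries where they do the work, as an engineer would, in place of code of your own. Each camera call takes 0.05 s, during which the arm holds its last target. There are 200 camera calls.

## Working session

There is one attempt and no reset: what is moved stays moved. The work goes in short steps, Python scripts to look and compute and a tool call to move; the robot and the scene stay as the last step left them, time stands still between calls to the robot, and variables do not carry over. Pictures are saved under pics/ and viewed, at most 10 in all, crops included, and the job is handed in when it is done.

Besides the shell and the picture viewer there is one more tool, called in YAML: its name, and indented under it one key for each argument. carry_out: Moves the arm, as the interface text tells. Its arguments: {"type":"object","properties":{"targets":{"type":"array","items":{"type":"number"}},"newtons":{"type":"number"}},"required":["targets"]}

```bash
mkdir -p pics; cat > h.py <<'E'
import numpy as np, cv2
from station import bot, imaging
def K(c):
    f=200/np.tan(np.radians(c["fov_y"])/2); return f
def ray(c,u,v):
    f=K(c); d=np.array([(u-c["cx"])/f,(v-c["cy"])/f]); s=d.copy()
    for _ in range(30): s=d/(1+c["k1"]*(s@s))
    P=np.array(c["pose"]); r=P[:3,:3]@np.array([s[0],-s[1],-1]); return P[:3,3],r/np.linalg.norm(r)
def atz(c,u,v,z):
    o,r=ray(c,u,v); return o+r*(z-o[2])/r[2]
def tri(c1,p1,c2,p2):
    A=[];b=[]
    for c,p in((c1,p1),(c2,p2)):
        o,r=ray(c,*p); M=np.eye(3)-np.outer(r,r); A.append(M); b.append(M@o)
    x=np.linalg.lstsq(np.vstack(A),np.hstack(b),rcond=None)[0]
    return x,[np.linalg.norm(np.cross(ray(c,*p)[1],x-ray(c,*p)[0])) for c,p in((c1,p1),(c2,p2))]
def proj(c,X):
    P=np.array(c["pose"]); p=P[:3,:3].T@(np.array(X)-P[:3,3]); s=np.array([p[0],-p[1]])/-p[2]
    return s*(1+c["k1"]*(s@s))*K(c)+[c["cx"],c["cy"]]
def crop(c,u0,v0,u1,v1,k,fn):
    cv2.imwrite(fn,cv2.resize(c["frame"][v0:v1,u0:u1,::-1],None,fx=k,fy=k,interpolation=cv2.INTER_CUBIC))
E
python3 - <<'E'
from h import *
import pickle
o=bot.get_obs(); print(o, bot.grip_point_offset)
d={}
for n in("scene","top"):
    c=imaging.read_camera(n); d[n]=c; print(n,c["fov_y"],c["cx"],c["cy"],c["k1"],np.round(c["pose"],3).tolist())
    cv2.imwrite(f"pics/{n}.png",c["frame"][:,:,::-1])
pickle.dump(d,open("c.pkl","wb"))
E
```

```text
{'t': 0.0, 'q': array([-1.4460889 ,  0.4778135 ,  0.02234697,  1.55645591, -0.01147171,
        1.10929823, -0.08311732]), 'joint_vel': array([-3.41211294e-05, -1.61012770e-04,  8.14990121e-04,  4.99227676e-04,
        1.70775354e-03,  5.84038307e-04, -8.32457564e-05]), 'joint_torque': array([ 1.16585703e-03, -5.96456087e+01,  1.60751615e+00, -2.81200129e+01,
        1.24338051e-02,  9.18196019e-03,  1.05726917e-05]), 'eef_pos': array([0.15561943, 0.65620518, 0.23031501]), 'tool_rot': array([-2.41222680e-05,  1.16135786e-01,  9.93232917e-01, -9.23028529e-04]), 'contact_force': array([-0.56169279,  0.78398682,  0.34396341]), 'torque': array([-0.00623585, -0.02233332,  0.02333018]), 'grasp_force': 0.0, 'gripper_width': 1.0013599144755498} 0.0187
scene 50.314342305594565 319.556523060712 199.5050694417348 0.023390948105246653 [[-0.817, -0.396, 0.419, 0.92], [0.577, -0.578, 0.577, 0.439], [0.013, 0.714, 0.7, 0.641], [0.0, 0.0, 0.0, 1.0]]
top 43.90153534925413 319.4099221883829 194.40855083069295 -0.05519200337110933 [[-0.03, 0.996, -0.084, 0.496], [-0.999, -0.031, -0.014, -0.013], [-0.016, 0.083, 0.996, 1.22], [0.0, 0.0, 0.0, 1.0]]
```

View pics/scene.png

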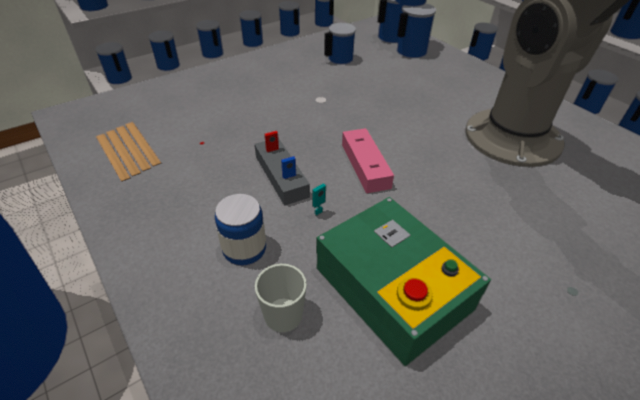

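View pics/top.png

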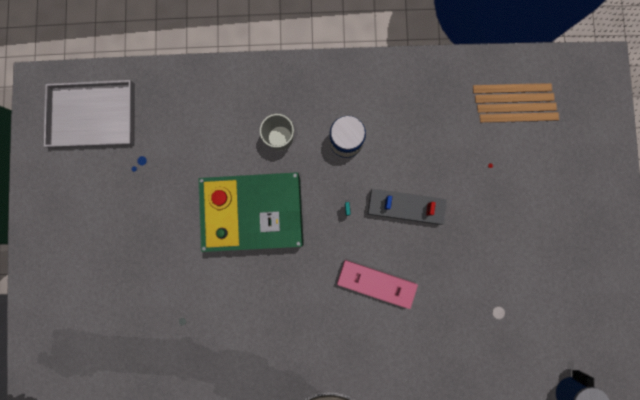

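The scene view shows the grey block with the blue key at about (288,165) and the red one at (272,140). The lock plate is at (392,233) and the tin and cup are on the left. In the top view the blue key is at (389,203), the red at (432,209), the lock at (269,221) and the stop button at (220,198). I'll enlarge these for measuring.

```bash
python3 - <<'E'
from h import *
import pickle
d=pickle.load(open("c.pkl","rb")); s,t=d["scene"],d["top"]
a=cv2.resize(s["frame"][120:270,240:440,::-1],(800,600),interpolation=cv2.INTER_CUBIC); cv2.imwrite("pics/s1.png",a)
b=cv2.resize(t["frame"][160:260,190:450,::-1],(780,300),interpolation=cv2.INTER_CUBIC)
p1=cv2.resize(t["frame"][180:230,360:452,::-1],None,fx=8,fy=8,interpolation=cv2.INTER_CUBIC)[:300,:]
k=lambda u0,v0,u1,v1,f:cv2.resize(t["frame"][v0:v1,u0:u1,::-1],None,fx=f,fy=f,interpolation=cv2.INTER_CUBIC)
top=k(365,185,450,227,7) ; bot_=k(195,168,307,256,3); lk=k(255,206,285,236,8)
im=np.zeros((294+264,600,3),np.uint8); im[:294,:595]=top; im[294:558,:336]=bot_; im[294:534,340:580]=lk
cv2.imwrite("pics/t1.png",im)
E
```

```text
(no output)
```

View pics/s1.png

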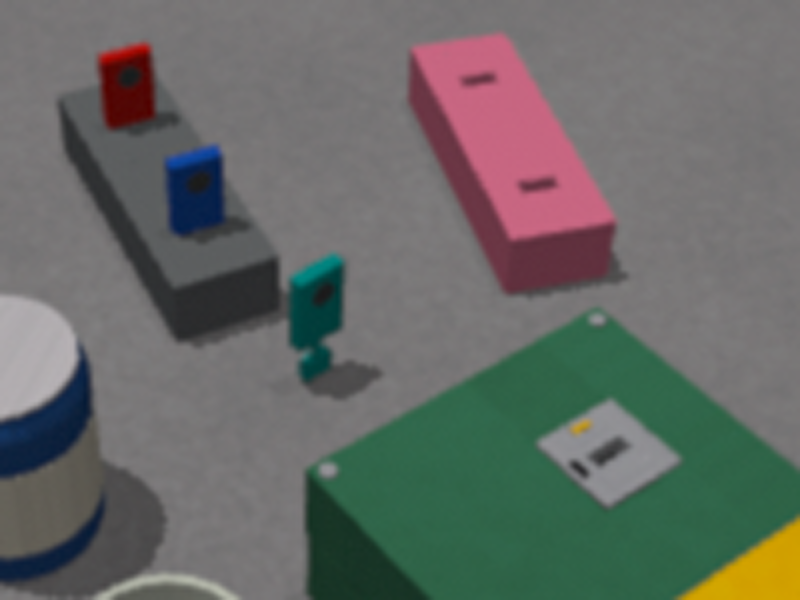

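View pics/t1.png

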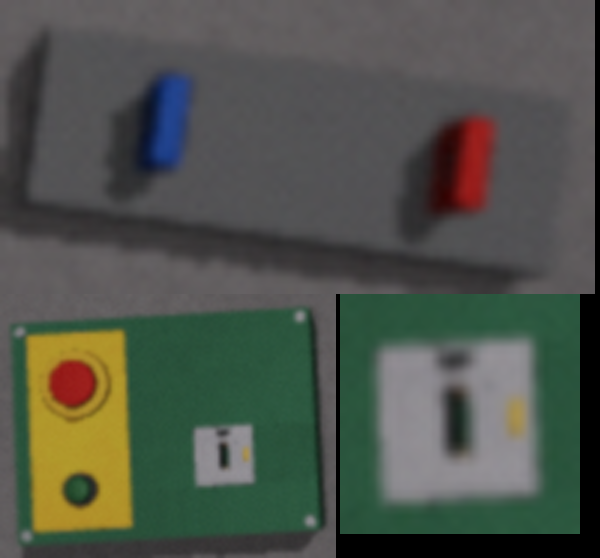

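The scene crop shows the blue head's front face at (166–223,148–234), the block's near top corners at (178,288) and (277,260), and the lock slot at (608,452). The top crop shows the block's top corners at (47,28), (27,200), (570,98) and (548,270), with the slot at the plate's centre.

```bash
cat > m.py <<'E'
from h import *
import pickle
from scipy.optimize import least_squares
d=pickle.load(open("c.pkl","rb")); s,t=d["scene"],d["top"]
S=lambda U,V:((U+.5)/4-.5+240,(V+.5)/4-.5+120)
T=lambda U,V:((U+.5)/7-.5+365,(V+.5)/7-.5+185)
L=lambda U,V:((U+.5)/8-.5+255,(V+.5)/8-.5+206)
def show(n,a,b):
    x,e=tri(s,a,t,b); print(n,np.round(x*1000,1),np.round(np.array(e)*1000,1)); return x
A=show("blk ++",S(178,288),T(47,28));B=show("blk -+",S(277,260),T(27,200));C=show("blk +-",S(62,100),T(570,98))
print("sizes",np.linalg.norm(A-B),np.linalg.norm(A-C),"yaw",np.degrees(np.arctan2(*(A-B)[1::-1])),np.degrees(np.arctan2(*(A-C)[1::-1]))-90)
lk=show("lock",S(608,452),L(117,127));
P=[show("pl",a,b) for a,b in zip([S(537,442),S(608,507),S(682,460),S(610,400)],[L(193,46),L(40,53),L(43,209),L(200,201)])]
print("plate",np.mean(P,0)*1000,"yaw",[np.degrees(np.arctan2(*(P[i]-P[j])[1::-1])) for i,j in((0,3),(1,2))],[np.degrees(np.arctan2(*(P[i]-P[j])[1::-1]))-90 for i,j in((1,0),(2,3))])
cc=[show("console",a,b) for a,b in zip([S(328,470),S(597,319)],[((300+.5)/3-.5+195,(316-294+.5)/3-.5+168),((310+.5)/3-.5+195,(521-294+.5)/3-.5+168)])]
print("console yaw",np.degrees(np.arctan2(*(cc[0]-cc[1])[1::-1])))
# blue head: silhouettes
def mask(c,col):
    h=cv2.cvtColor(c["frame"],cv2.COLOR_RGB2HSV); r=c["frame"].astype(int)
    return ((r[:,:,2]-r[:,:,0]>40)&(h[:,:,0]>108)) if col=="b" else (r[:,:,0]-r[:,:,2]>50)&(r[:,:,1]<60)
def fit(col,boxes):
    obs=[]
    for c,(u0,v0,u1,v1) in zip((s,t),boxes):
        m=np.zeros(c["frame"].shape[:2],bool); m[v0:v1,u0:u1]=mask(c,col)[v0:v1,u0:u1]
        v,u=np.nonzero(m); obs.append((u.min(),u.max(),v.min(),v.max(),u.mean(),v.mean())); print(col,len(u),np.round(obs[-1],1))
    def hull(c,p):
        x,y,z,w=p; R=np.array([[np.cos(w),-np.sin(w)],[np.sin(w),np.cos(w)]])
        q=np.array([proj(c,[*(R@[i*.015,j*.005]+[x,y]),z+k*.024]) for i in(-1,1) for j in(-1,1) for k in(-1,1)])
        h=cv2.convexHull(q.astype(np.float32)); M=cv2.moments(h)
        return [M["m10"]/M["m00"],M["m01"]/M["m00"]]
    f=lambda p:np.hstack([np.array(hull(c,[*p,w0]))-o[4:] for c,o in zip((s,t),obs)])
    w0=np.radians(YAW)
    r=least_squares(f,[*((A+C)/2)[:2],.064],diff_step=1e-4); print("fit",col,np.round(r.x*1000,1),"res px",np.round(r.fun,2))
YAW=np.degrees(np.arctan2(*(A-C)[1::-1]))-90
fit("b",[(278,150,300,182),(380,190,400,215)]); fit("r",[(260,128,282,155),(424,198,440,220)])
E
python3 m.py
```

```text
blk ++ [ 604.8 -120.4   36. ] [0.6 0.6]
blk -+ [ 547.3 -112.4   31.7] [0.5 0.5]
blk +- [ 574.8 -298.7   32.3] [1.4 1.4]
sizes 0.0582768927664188 0.18081061869212503 yaw -7.955441928007181 -9.55623138480179
lock [532.6 119.6  87.3] [0.2 0.2]
pl [554.7  97.7  87.6] [0.4 0.4]
pl [553.9 141.8  87.4] [0.6 0.6]
pl [509.8 141.2  87.8] [0.2 0.2]
pl [510.7  96.6  86.4] [0. 0.]
plate [532.29420986 119.32129444  87.30199133] yaw [np.float64(1.4135321066060529), np.float64(0.7538016937173939)] [np.float64(1.0918988007680497), np.float64(1.1065598828971588)]
console [637.6  58.7  86.5] [0. 0.]
console [480.9  55.   86.6] [0.2 0.2]
console yaw 1.3533308449187216
b 155 [281.  295.  156.  178.  288.1 166.6]
b 64 [386.  391.  196.  208.  388.6 202.1]
fit b [ 569.8 -157.8   60. ] res px [-0.01 -0.   -0.01  0.01]
r 197 [265.  277.  131.  151.  271.2 141.2]
r 65 [429. 435. 202. 214. 432. 208.]
fit r [ 552.3 -258.8   56.7] res px [-0.36 -0.04 -0.2   0.32]
```

Triangulated sizes agree with the text: block 58×181 mm, plate 44 mm, keys 102 mm apart. Heights read about 4–5 mm low, which fits a calibration bias. I'll re-solve xy per camera at the known heights, and start the coarse move afterwards.

```bash
cat >> m.py <<'E'
print("---")
for n,a,b,z in(("lock",S(608,452),L(117,127),.092),("blk++",S(178,288),T(47,28),.04),("blk-+",S(277,260),T(27,200),.04),("blk+-",S(62,100),T(570,98),.04)):
    print(n,np.round(1000*atz(s,*a,z),1),np.round(1000*atz(t,*b,z),1))
# blue head mask centroid, per camera, by offset of projected model centroid ~ head centre
w=np.radians(-9.7)
for c,o,z in((s,(288.1,166.6),.064),(t,(388.6,202.1),.064)):
    print("blue",np.round(1000*atz(c,*o,z),1))
E
python3 m.py | sed -n '/---/,$p'
```

```text
---
lock [536.  122.2  92. ] [532.3 119.2  92. ]
blk++ [ 606.5 -116.3   40. ] [ 605.  -120.5   40. ]
blk-+ [ 552.7 -105.2   40. ] [ 546.6 -111.4   40. ]
blk+- [ 578.2 -288.3   40. ] [ 575.5 -297.7   40. ]
blue [ 571.8 -154.3   64. ]
blue [ 569.8 -157.4   64. ]
```

carry_out:
  targets: [100,35,-35,0,0,100,35,-35,0,0,100,35,-35,0,0,100,35,-35,0,0,100,35,-35,0,0,100,35,-35,0,0,100,35,-35,0,0,100,35,-35,0,0,100,35,-35,0,0,100,29,-35,0,0,100,7,-46,0,0,100,7,-46,0,0,100,7,-46,0,0,100,7,-46,0,0,100,7,-46,0,0,100,7,-46,0,0,100,7,-46,0,3.6,100,7,-46,0,0,100,7,-46,0,0,100,7,-46,0,0]
  newtons: 60

```text
t: 2.1
eef_pos: [0.5695, -0.1549, 0.2311]
tool_rot: [-0.0, 0.085, 0.996, 0.0]
contact_force: [0.3, 0.8, -0.4]
gripper_width: 0.608
grasp_force: 0.0
```

carry_out:
  targets: [130,0.5,-1,-40,0,130,0,0,-40,0,130,0,0,-20,0,130,0,0,0,0,130,0,0,0,0]

```text
t: 2.6
eef_pos: [0.5703, -0.1543, 0.1316]
tool_rot: [-0.0, 0.085, 0.996, -0.0]
contact_force: [0.9, -0.3, 0.2]
gripper_width: 0.493
grasp_force: 0.0
```

```bash
python3 - <<'E'
from h import *
import pickle
d={}
for n in("scene","top"): d[n]=imaging.read_camera(n)
pickle.dump(d,open("c2.pkl","wb"))
o=bot.get_obs(); print(o["eef_pos"],o["gripper_width"],o["q"])
s,t=d["scene"],d["top"]
for c in(s,t): print(proj(c,o["eef_pos"]))
a=cv2.resize(s["frame"][90:210,230:390,::-1],(800,600),interpolation=cv2.INTER_CUBIC)
cv2.imwrite("pics/s2.png",a)
E
```

```text
[ 0.57132797 -0.15445281  0.13289698] 0.4911925894081883 [-0.10341939  0.46722583  0.34326628  1.8693961  -0.20577942  0.83669836
  1.74489917]
[286.92658416 139.78339515]
[391.06697083 199.32359768]
```

View pics/s2.png

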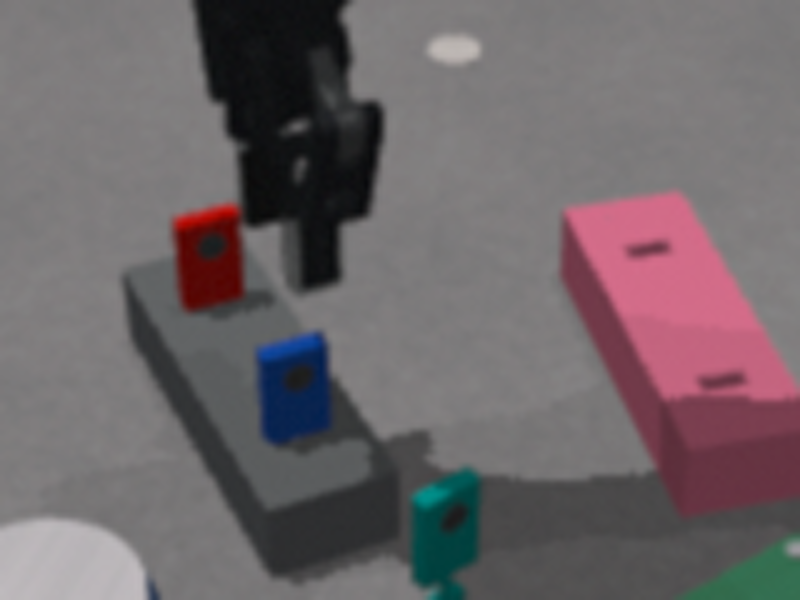

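The scene crop shows the near finger's outer bottom edge from about (297,292) to (341,280). The blue head is at (258–330,335–442), below and ahead of it. I'll compare this with the prediction.

```bash
python3 - <<'E'
from h import *
import pickle
s=pickle.load(open("c2.pkl","rb"))["scene"]
e=np.array([.5708,-.1545,.1322]); yd=np.array([.169,.985,0]); xd=np.array([.985,-.169,0])
for off in(.021,.03,.0355):
  for z in(0,.007):
    print(off,z,[np.round((proj(s,e+yd*off+xd*k+[0,0,z])-[230,90])*5+2,0) for k in(.011,-.011)])
print("key top front edge if at .5705,-.1563:",[np.round((proj(s,np.array([.5705,-.1563,.088])+yd*.005+xd*k)-[230,90])*5+2,0) for k in(.015,-.015)], "at .5718,-.1543",[np.round((proj(s,np.array([.5718,-.1543,.088])+yd*.005+xd*k)-[230,90])*5+2,0) for k in(.015,-.015)])
E
```

```text
0.021 0 [array([282., 288.]), array([334., 274.])]
0.021 0.007 [array([281., 274.]), array([334., 260.])]
0.03 0 [array([291., 301.]), array([343., 287.])]
0.03 0.007 [array([290., 287.]), array([343., 272.])]
0.0355 0 [array([297., 309.]), array([349., 295.])]
0.0355 0.007 [array([296., 295.]), array([349., 280.])]
key top front edge if at .5705,-.1563: [array([261., 353.]), array([329., 334.])] at .5718,-.1543 [array([261., 357.]), array([329., 338.])]
```

carry_out:
  targets: [130,0,-1,-40,0,130,0,0,-30,0,130,0,0,-14,0,180,0,0,0,0,255,0,0,0,0,255,0,0,0,0,255,0,0,0,0,255,0,0,0,0,255,0,0,0,0]
  newtons: 60

```text
t: 3.6
eef_pos: [0.5714, -0.1555, 0.0489]
tool_rot: [0.001, 0.085, 0.996, 0.0]
contact_force: [-0.2, 0.3, 7.5]
gripper_width: 0.111
grasp_force: 60.8
```

carry_out:
  targets: [255,0,0,15,0,255,0,0,25,0,255,0,0,40,0,255,0,0,48,0,255,-5,35,0,2.7,255,-5,40,0,2.7,255,-5,40,0,2.7,255,-5,40,0,2.8,255,-5,40,0,0,255,-5,40,0,0,255,-7,41,0,0,255,0,0,0,0,255,0,0,0,0,255,0,0,0,0]
  newtons: 100

```text
t: 5.0
eef_pos: [0.5334, 0.1194, 0.1758]
tool_rot: [0.0, -0.009, 1.0, -0.0]
contact_force: [0.4, 0.8, -0.5]
gripper_width: 0.107
grasp_force: 97.5
```

```bash
python3 - <<'E'
from h import *
import pickle
d={}
for n in("scene","top"): d[n]=imaging.read_camera(n)
pickle.dump(d,open("c3.pkl","wb"))
P=[];
for i in range(1):
    o=bot.get_obs(); P.append(o["eef_pos"])
print(P,o["tool_rot"],o["gripper_width"],o["contact_force"])
s,t=d["scene"],d["top"]
print(proj(s,o["eef_pos"]),proj(t,o["eef_pos"]))
a=cv2.resize(s["frame"][150:270,320:480,::-1],(800,600),interpolation=cv2.INTER_CUBIC)
cv2.imwrite("pics/s3.png",a)
cv2.imwrite("pics/t3.png",cv2.resize(t["frame"][190:250,230:310,::-1],(800,600),interpolation=cv2.INTER_CUBIC))
E
```

```text
[array([0.53346811, 0.11906346, 0.17563219])] [ 1.35652729e-04 -8.79492361e-03  9.99961286e-01 -2.41129145e-04] 0.10357133176215502 [-0.67495582 -0.31675616 -1.73819128]
[398.50464359 195.77595097] [264.5902545 219.7474572]
```

View pics/s3.png

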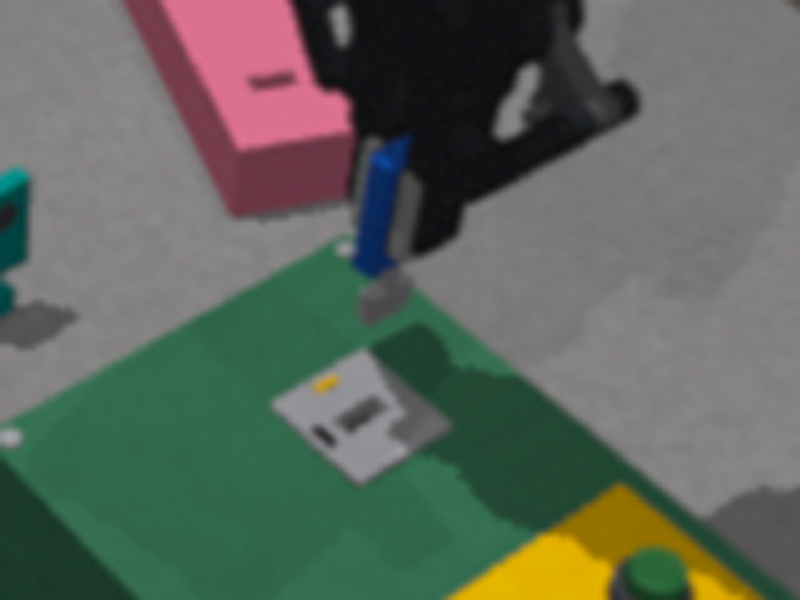

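The scene crop shows the key held upright, with its bit at about (360–412,275–325) and the slot below at (362,414). I'll lower it to just above the plate and compare tip and slot directly.

carry_out:
  targets: [255,0,0,-20,0,255,0,0,-19,0,255,0,0,0,0,255,0,0,0,0]

```text
t: 5.5
eef_pos: [0.5333, 0.1198, 0.1365]
tool_rot: [-0.0, -0.009, 1.0, -0.0]
contact_force: [-0.1, -0.1, -0.4]
gripper_width: 0.104
grasp_force: 97.5
```

```bash
python3 - <<'E'
from h import *
import pickle
d={}
for n in("scene","top"): d[n]=imaging.read_camera(n)
pickle.dump(d,open("c4.pkl","wb"))
o=bot.get_obs(); e=o["eef_pos"]
print(e,o["contact_force"])
s=d["scene"]
cv2.imwrite("pics/s4.png",cv2.resize(s["frame"][190:250,350:430,::-1],(800,600),interpolation=cv2.INTER_CUBIC))
F=lambda X:np.round((proj(s,X)-[350,190])*10+4.5,0)
y=np.radians(1.2); xd=np.array([np.cos(y),np.sin(y),0]); yd=np.array([-np.sin(y),np.cos(y),0])
for z in(e[2]-.0365,):
  for l in((.5333,.1192),(.536,.1222)):
    b=np.array([*l,z]); print("key tip predicted if axis at",l,[F(b+xd*i*.009+yd*j*.003) for i in(1,-1) for j in(1,-1)],"top of bit",[F(b+xd*i*.009+yd*.003+[0,0,.015]) for i in(1,-1)])
    q=np.array([*l,.092]); print("slot",F(q),[F(q+xd*i*.010+yd*j*.004) for i in(1,-1) for j in(1,-1)],"plate",[F(q+xd*i*.022+yd*j*.022) for i in(1,-1) for j in(1,-1)])
E
```

```text
[0.53399395 0.12043369 0.13728539] [ 0.03011439  0.15403999 -0.27006736]
key tip predicted if axis at (0.5333, 0.1192) [array([401., 413.]), array([377., 391.]), array([479., 367.]), array([454., 345.])] top of bit [array([413., 353.]), array([491., 307.])]
slot [421. 413.] [array([394., 453.]), array([362., 425.]), array([480., 402.]), array([447., 374.])] plate [array([416., 552.]), array([239., 391.]), array([604., 435.]), array([426., 282.])]
key tip predicted if axis at (0.536, 0.1222) [array([401., 431.]), array([377., 409.]), array([479., 384.]), array([454., 363.])] top of bit [array([413., 371.]), array([492., 324.])]
slot [421. 431.] [array([394., 471.]), array([362., 442.]), array([480., 419.]), array([448., 391.])] plate [array([416., 571.]), array([239., 409.]), array([605., 453.]), array([426., 299.])]
```

View pics/s4.png

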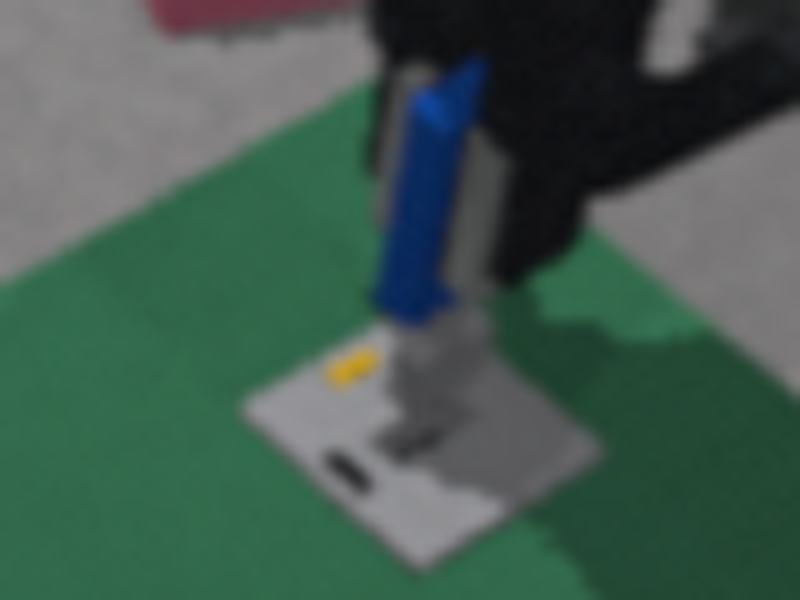

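The crop shows plate corners at (240,408), (421,572) and (605,452), and the head's lower corners at about (375,305) and (412,325). The bit has low contrast, so I'll enhance and enlarge it.

```bash
python3 - <<'E'
from h import *
import pickle
s=pickle.load(open("c4.pkl","rb"))["scene"]
im=s["frame"][192:247,372:417,::-1].astype(float)
im=np.clip((im-30)*1.7,0,255).astype(np.uint8)
cv2.imwrite("pics/s5.png",cv2.resize(im,None,fx=10.9,fy=10.9,interpolation=cv2.INTER_LANCZOS4))
E
```

```text
(no output)
```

View pics/s5.png

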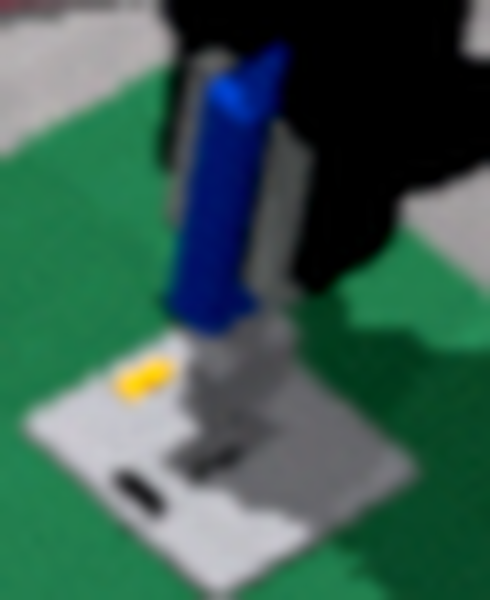

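```bash
python3 - <<'E'
from h import *
import pickle
from scipy.optimize import least_squares
s=pickle.load(open("c4.pkl","rb"))["scene"]
F=lambda X:(proj(s,X)-[350,190])*10+4.5
y=np.radians(1.2); xd=np.array([np.cos(y),np.sin(y),0]); yd=np.array([-np.sin(y),np.cos(y),0])
obs=[((374,300),(.015,-.005,-.024)),((415,325),(.015,.005,-.024)),((411,101),(.015,-.005,.024)),((438,128),(.015,.005,.024))]
bm=s["frame"].astype(int); m=np.zeros(bm.shape[:2],bool); m[190:235,380:402]=(bm[:,:,2]-bm[:,:,0]>45)[190:235,380:402]&(bm[:,:,2]>bm[:,:,1]*1.5)[190:235,380:402]
for zc in(.152,.1485):
  g=lambda p:np.hstack([F(np.array([*p,zc])+a*xd+b*yd+[0,0,c])-o for o,(a,b,c) in obs])
  r=least_squares(g,[.535,.121],diff_step=1e-4); print(zc,np.round(r.x*1000,1),np.round(r.fun))
g=lambda p:np.hstack([F(p+a*xd+b*yd+[0,0,c])-o for o,(a,b,c) in obs])
r=least_squares(g,[.535,.121,.15],diff_step=1e-4); print(np.round(r.x*1000,1),np.round(r.fun))
pl=[((421,572),(1,1)),((240,408),(1,-1)),((605,452),(-1,1))]
g=lambda p:np.hstack([F(np.array([*p,.092])+.022*(i*xd+j*yd))-o for o,(i,j) in pl])
r=least_squares(g,[.535,.121],diff_step=1e-4); print("lock",np.round(r.x*1000,1),np.round(r.fun))
E
```

```text
0.152 [533.8 121.4] [ -5.  -1.  -4.  11.  -4. -10.  13.  -1.]
0.1485 [531.2 119.1] [-5. -1. -4. 10. -4. -9. 13.  0.]
[505.9  97.6 115.3] [-2. -7. -4.  2. -4. -2. 10.  5.]
lock [535.7 122.4] [-3. -1.  1.  0.  2.  1.]
```

carry_out:
  targets: [255,1.5,0.5,-3,0,255,0,0,-3,0,255,0,0,-1,0,255,0,0,-1,0,255,0,0,-1,0,255,0,0,-1,0,255,0,0,0,0]

```text
t: 6.3
eef_pos: [0.5346, 0.1212, 0.1262]
tool_rot: [-0.0, -0.01, 1.0, -0.0]
contact_force: [0.4, -0.3, -0.8]
gripper_width: 0.103
grasp_force: 97.5
```

carry_out:
  targets: [255,0,0,-1,0,255,0,0,-1,0,255,0,0,0,0]

```text
t: 6.6
eef_pos: [0.5347, 0.1212, 0.1242]
tool_rot: [-0.0, -0.01, 1.0, -0.0]
contact_force: [0.2, -0.9, -1.1]
gripper_width: 0.1
grasp_force: 97.5
```

carry_out:
  targets: [255,0,0,-1,0,255,0,0,-1,0,255,0,0,-1,0,255,0,0,0,0]

```text
t: 7.0
eef_pos: [0.5347, 0.1212, 0.1211]
tool_rot: [-0.0, -0.01, 1.0, -0.0]
contact_force: [-0.5, -0.5, -1.1]
gripper_width: 0.099
grasp_force: 97.5
```

carry_out:
  targets: [255,0,0,-1,0,255,0,0,-1,0,255,0,0,-1,0,255,0,0,-1,0,255,0,0,-1,0,255,0,0,0,0]

```text
t: 7.6
eef_pos: [0.5347, 0.1212, 0.1161]
tool_rot: [-0.0, -0.01, 1.0, -0.0]
contact_force: [0.2, -1.6, -2.1]
gripper_width: 0.101
grasp_force: 97.5
```

The key has entered the slot without resistance. Next I'll work it past the pins with a small to-and-fro turn.

carry_out:
  targets: [255,0,0,-1,2,255,0,0,-1,-4,255,0,0,-1,4,255,0,0,-1,-4,255,0,0,0,2]

```text
t: 8.1
eef_pos: [0.5348, 0.1213, 0.1128]
tool_rot: [0.0, -0.009, 1.0, 0.0]
contact_force: [-1.2, -0.9, 3.1]
gripper_width: 0.102
grasp_force: 98.3
```

carry_out:
  targets: [255,0,0,-1,3,255,0,0,-1,-6,255,0,0,-1,6,255,0,0,-1,-6,255,0,0,0,3]

```text
t: 8.6
eef_pos: [0.5351, 0.1212, 0.1086]
tool_rot: [0.0, -0.009, 1.0, 0.0]
contact_force: [1.0, -1.1, -1.3]
gripper_width: 0.104
grasp_force: 97.6
```

carry_out:
  targets: [255,0,0,-1,3,255,0,0,-1,-6,255,0,0,-1,6,255,0,0,-1,-6,255,0,0,-1,6,255,0,0,-1,-6,255,0,0,0,3]

```text
t: 9.3
eef_pos: [0.5351, 0.1211, 0.1026]
tool_rot: [0.0, -0.009, 1.0, -0.0]
contact_force: [0.5, -1.8, -1.9]
gripper_width: 0.11
grasp_force: 97.4
```

carry_out:
  targets: [255,0,0,-1,2,255,0,0,-1,-4,255,0,0,-1,4,255,0,0,0,-2,255,0,0,0,0]

```text
t: 9.8
eef_pos: [0.5353, 0.1212, 0.1009]
tool_rot: [0.0, -0.01, 1.0, 0.0]
contact_force: [-2.6, -3.4, 14.1]
gripper_width: 0.105
grasp_force: 99.8
```

carry_out:
  targets: [255,0,0,-1,2,255,0,0,0,-4,255,0,0,0,2,255,0,0,0,0]

```text
t: 10.2
eef_pos: [0.5354, 0.1212, 0.1008]
tool_rot: [0.001, -0.01, 1.0, 0.0]
contact_force: [-7.1, -3.4, 23.9]
gripper_width: 0.105
grasp_force: 101.3
```

```bash
python3 - <<'E'
from h import *
s=imaging.read_camera("scene")
o=bot.get_obs(); print(o["eef_pos"],o["contact_force"],o["torque"],o["q"])
im=np.clip((s["frame"][192:247,372:417,::-1].astype(float)-20)*1.7,0,255).astype(np.uint8)
cv2.imwrite("pics/s6.png",cv2.resize(im,None,fx=10.9,fy=10.9,interpolation=cv2.INTER_CUBIC))
E
```

```text
[0.53538078 0.12117741 0.10078773] [-8.12914876 -3.44058571 23.66634112] [-0.7068028   1.70641282 -0.08036201] [-0.50947539  0.4413574   0.21884459  1.98417988 -0.14062307  0.72882266
  1.38514417]
```

View pics/s6.png

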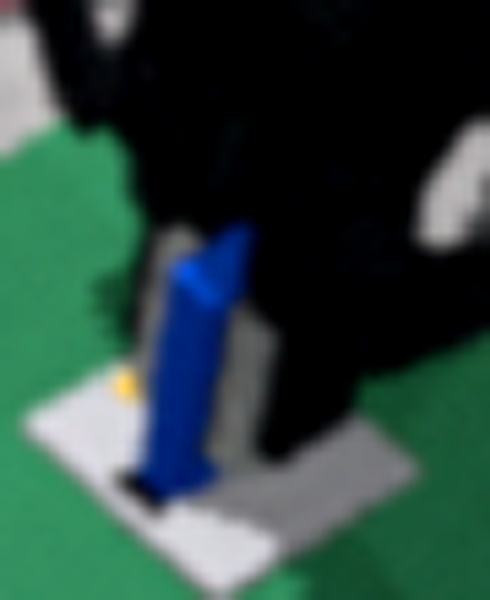

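The head sits on the plate and the force has risen to 24 N, so the key is home. Now I'll turn it clockwise in stages with a lighter push.

carry_out:
  targets: [255,0,0,1,0,255,0,0,0,-4,255,0,0,0,-4,255,0,0,0,-4,255,0,0,0,-4,255,0,0,0,-4,255,0,0,0,-4,255,0,0,0,0]

```text
t: 11.05
eef_pos: [0.5354, 0.1208, 0.1009]
tool_rot: [0.001, 0.199, 0.98, 0.0]
contact_force: [-4.3, -3.8, 15.3]
gripper_width: 0.106
grasp_force: 99.9
```

carry_out:
  targets: [255,0,0,0,-4,255,0,0,0,-4,255,0,0,0,-4,255,0,0,0,-4,255,0,0,0,-4,255,0,0,0,-4,255,0,0,0,-4,255,0,0,0,-4,255,0,0,0,0]

```text
t: 11.95
eef_pos: [0.5354, 0.1203, 0.1009]
tool_rot: [0.0, 0.461, 0.887, 0.0]
contact_force: [-4.0, -5.1, 16.0]
gripper_width: 0.104
grasp_force: 100.1
```

```bash
python3 -c "
from h import *
o=bot.get_obs(); print(o['contact_force'],o['torque'],o['gripper_width'])"
```

```text
[-3.96006585 -5.06500233 16.02179486] [-1.1628884   1.02565178  0.0544495 ] 0.10390329524798517
```

carry_out:
  targets: [255,0,0,0,-4,255,0,0,0,-4,255,0,0,0,-4,255,0,0,0,-4,255,0,0,0,-4,255,0,0,0,-4,255,0,0,0,-4,255,0,0,0,-4,255,0,0,0,-2,255,0,0,0,0,255,0,0,0,0]

```text
t: 13.05
eef_pos: [0.5351, 0.1201, 0.1009]
tool_rot: [0.0, 0.7, 0.714, 0.0]
contact_force: [-5.1, -5.1, 17.7]
gripper_width: 0.105
grasp_force: 100.4
```

```bash
python3 -c "
from h import *
o=bot.get_obs(); print(o['contact_force'],o['torque'],o['gripper_width'])"
```

```text
[-5.14074278 -5.10710406 17.72629765] [-1.21503952  1.32557128  0.06966029] 0.10478244990031413
```

carry_out:
  targets: [255,0,0,0,-3,255,0,0,0,-3,255,0,0,0,-2,255,0,0,0,0,255,0,0,0,0]

```text
t: 13.55
eef_pos: [0.5351, 0.1201, 0.1009]
tool_rot: [0.0, 0.748, 0.664, 0.0]
contact_force: [-5.3, -5.1, 18.4]
gripper_width: 0.107
grasp_force: 100.5
```

```bash
python3 - <<'E'
from h import *
o=bot.get_obs(); print(o['contact_force'],o['torque'],o['gripper_width'],o['tool_rot'])
s=imaging.read_camera("scene")
im=np.clip((s["frame"][187:247,362:422,::-1].astype(float)-20)*1.7,0,255).astype(np.uint8)
cv2.imwrite("pics/s7.png",cv2.resize(im,(600,600),interpolation=cv2.INTER_CUBIC))
E
```

```text
[-5.3448345  -5.09286154 18.42067667] [-1.21068927  1.43428938  0.08334523] 0.10745647375205557 [9.51686782e-05 7.48093159e-01 6.63593707e-01 9.33508555e-05]
```

View pics/s7.png

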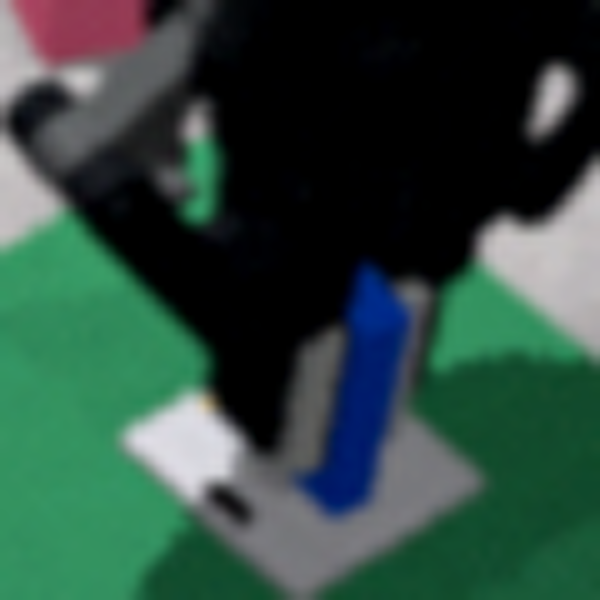

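The head is turned with the gripper and sits on the plate, its +y end at about (370,390). I'll add a little more to feel for the stop.

carry_out:
  targets: [255,0,0,0,-2,255,0,0,0,0,255,0,0,0,-2,255,0,0,0,0,255,0,0,0,0,255,0,0,0,0]

```text
t: 14.2
eef_pos: [0.535, 0.12, 0.1009]
tool_rot: [0.0, 0.77, 0.638, -0.0]
contact_force: [-6.1, -5.8, 18.3]
gripper_width: 0.104
grasp_force: 100.6
```

```bash
python3 -c "
from h import *
o=bot.get_obs(); print(o['contact_force'],o['torque'],o['gripper_width'],o['tool_rot'])"
```

```text
[-6.07916792 -5.78237678 18.33956549] [-1.22359867  1.38999735  0.50636454] 0.10438208892569058 [ 1.16815269e-04  7.70424561e-01  6.37531162e-01 -1.66257819e-05]
```

The moment jumped from 0.08 to 0.5 N m, so the key is at its stop and firmly held. I'll let it settle briefly, then hand in.

carry_out:
  targets: [255,0,0,0,0,255,0,0,0,0,255,0,0,0,0]

```text
t: 14.5
eef_pos: [0.535, 0.1201, 0.1009]
tool_rot: [0.0, 0.77, 0.638, 0.0]
contact_force: [-5.8, -5.6, 20.1]
gripper_width: 0.103
grasp_force: 100.6
```

```bash
python3 -c "
from h import *
o=bot.get_obs(); print(o['torque'],o['contact_force'],o['eef_pos']); print(bot.hand_in())"
```

```text
[-1.1728177   1.4005502   0.51377609] [-5.76781336 -5.57333559 20.07678665] [0.53500399 0.12006963 0.10089536]
the job is handed in; nothing more can be done
None
```

I moved the blue key into the switch, pushed it fully home, turned it clockwise to its stop, and handed the job in at 14.5 s with the key still gripped and held turned; no verdict was returned.

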